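# Tip the tape rolls off the sorting tray into the wooden box

### The job

Clear the little metal sorting tray: pick it up level by its handle, hold it over the empty wooden box (not the grey plastic bin with the ribbon in it) and tip it so that both rolls of stem tape slide off its open end into the box. Do not touch the rolls with the gripper. Then set the empty tray back down flat on the table.

Things in the scene. Friction and masses are not known exactly. Their poses are not given: they have to be found in the camera images.
- tray_handle (a point): Centre of the black bar handle (14 mm thick in x, 26 tall, along y) across the middle of a loose 250 g metal tray, 75 mm above its underside; x points to the tray's open front, z up. Floor 160 (x) x 116 (y) x 4 mm; walls 20 mm high at rear and sides; 58 mm free under the bar, rolls pass. Smooth: rolls slide once the front is 10 to 20 deg down; 40 deg clears it. Grip across the 14 mm
- roll_green_center (a point): Roll of green stem tape lying flat on the tray, 58 mm in diameter, 13 mm thick, 40 g; this point is its centre
- roll_brown_center (a point): Roll of brown stem tape lying flat on the tray, 58 mm in diameter, 13 mm thick, 40 g; this point is its centre
- wooden_box: Empty open box of brown wood, fixed, 170 x 170 mm, 70 mm high; walls and floor 5 mm thick, inside 160 x 160 mm. Origin at the centre of its underside, z up, x and y along its sides. A grey plastic bin of the same size with a red ribbon spool in it stands near; the two may change places

How it is judged:
By the outcome, as a careful person would: the job done as asked, in the order asked, and still so for the second after the job is handed in, with the robot touching nothing.
It also fails if it takes over 56 s, if anything falls off the work surface, if the arm or the gripper's body presses on something with over 40 N, if the wrist force passes 120 N, or if a joint passes its speed limit or range.

### The arm

A 7-joint arm with a two-finger parallel gripper is mounted at the origin on the work surface; the furniture and walls round the work are solid. World frame = base frame: x ahead of the robot, y to its left, z up, the work surface at z = 0. Lengths are in m, angles in rad, forces in N, time in s.
With the tool pointing down it reaches from about 0.425 to 0.95 m from the base axis. Payload 16.7 kg.
Tool frame: the origin (TCP) lies between the finger pads; the fingertips stand 22 mm ahead of it and the grasp point (between the pads) lies 3 mm ahead of it; z points along the fingers, y is the line along which they close (so a half turn about z gives the same grasp; the last joint's range is limited). The gripper opens to 94 mm and grips with 3 to 60 N. Pads are 16 mm wide; open, the fingers measure 119 mm over their backs; the gripper's body (75 mm by 177 mm) begins 78 mm behind the grasp point.
Start: joints at [-1.478, 0.426, 0.074, 1.606, -0.034, 1.111, -0.067], TCP at [0.162, 0.655, 0.227] pointing down, gripper open.
Joint ranges: [-2.85, 2.85], [-0.5, 2.14], [-1.23, 1.37], [0.21, 2.46], [-1.02, 4.16], [0.16, 2.05], [-2.73, 2.73]. Speed limits (rad/s): [1.89, 1.89, 2.39, 2.39, 3.01, 3.01, 3.01].

### API

Orientations are given as [roll, pitch, yaw] about the fixed x, y, z axes, in that order (R = Rz(yaw) Ry(pitch) Rx(roll)).
In Python, from cell import manip gives the robot as it stands.
- The arm moves only by the shell command python3 -m handwheel 'ROWS'. ROWS is JSON, a list of rows, each a list of 3 entries, a list of its own where there are three numbers: the opening in per cent of the stroke, from 0 (shut) to 100 (fully open), then the shift along the tool's x, y, z in mm, then the turn about the tool's z in degrees. A call has 1 to 8 rows; each row shifts and turns the commanded pose from where the row before left it, along the tool's axes as they then stand; what a row does not reach is not made up. A row lasts 1/12 s, in which the tool goes at most 41.7 mm and 7.16 degrees, less where a joint would pass 70% of its speed; a pose out of reach is approached as far as the arm can. A call is refused whole if a number of a shift passes 41.7 or a number of a turn 7.16, either way. A call with a gripper value outside its range is refused whole. The fingers move at their own pace and stop on an object; the grip force is fixed at half the most. Time passes only in rows, so rows that do not move let the fingers close. It gives the time, the measured TCP pose, the force, the opening and the grip force at its end, in the units of the state.
- manip.state(): the state, without advancing time (a new reading comes with each control period).
- manip.get_image(name): name is "scene" or "top" or "wrist"; returns the picture (400x640x3 uint8, blue, green, red); there is no depth.
- manip.camera_info(name): a dict with "intrinsics" (3x3 intrinsics, pixels), "R" (3x3) and "t" (3): a world point X has camera coordinates R X + t. Camera axes: x right, y down, z forward; pixel columns grow to the right and rows downward; lengths in m; the calibration is good to about 2 mm. A picture is of the moment at which its call begins: read the wrist's pose just before it. camera_info takes no time and is no camera call; for the wrist camera it gives the pose at the moment of the call.
- manip.finish_job(): hands the job in; it is judged then, once.
The state is a dict: "time": time; "joint_positions": joint angles; "joint_velocities": joint speeds; "effort": joint torques, N m; "tool_pos": TCP position; "eef_rot": TCP orientation; "force": force on the tool from outside, world axes, zero at the start; "wrist_torque": the same for the moment, N m; "width": opening from 0.0 (shut) to 1.0 (fully open); "grasp_force": force on a finger pad.
Only numpy, scipy, OpenCV 4.12 (cv2) and the standard library are available. Lean on these libraries where they do the work, as an engineer would, in place of code of your own. Each camera call takes 0.05 s, during which the arm holds its last target. There are 200 camera calls.

## Working session

There is one attempt and no reset: what is moved stays moved. The work goes in short steps, Python scripts to look and compute and a shell command to move; the robot and the scene stay as the last step left them, time stands still between calls to the robot, and variables do not carry over. Pictures are saved under pics/ and viewed, at most 10 in all, crops included, and the job is handed in when it is done.

```bash
mkdir -p pics; ls
python3 - <<'E'
from cell import manip
import cv2,json
s=manip.state();print(s)
for n in("scene","top"):
    cv2.imwrite(f"pics/{n}0.png",manip.get_image(n)); c=manip.camera_info(n);print(n,c)
E
python3 -m handwheel --help | head -30
```

```text
pics
{'time': 0.0, 'joint_positions': array([-1.47750286,  0.42671075,  0.07384589,  1.60658235, -0.03409867,
        1.11079809, -0.06710979]), 'joint_velocities': array([-3.13420112e-04,  1.79871032e-03,  3.91824981e-04,  9.73042591e-04,
       -1.59840852e-04, -1.46827502e-03,  7.46452818e-05]), 'effort': array([-1.23310434e-03, -9.35812068e+01,  3.66587788e+00, -4.54195940e+01,
       -4.88836574e-02,  2.01318262e-02,  8.33254830e-05]), 'tool_pos': array([0.16220894, 0.65481073, 0.22680051]), 'eef_rot': array([-3.14035649e+00,  8.90494327e-05,  2.89876369e+00]), 'force': array([-0.59170541, -0.54505078,  0.04323893]), 'wrist_torque': array([-0.00144399, -0.02926296, -0.01045711]), 'grasp_force': 0.0, 'width': 1.0012014939047764}
scene {'intrinsics': array([[460.99200111,   0.        , 316.3578082 ],
       [  0.        , 460.99200111, 196.00292289],
       [  0.        ,   0.        ,   1.        ]]), 'R': array([[ 6.52587526e-01, -7.57713225e-01, -4.35352016e-04],
       [-5.50992389e-01, -4.74152729e-01, -6.86721615e-01],
       [ 5.20131627e-01,  4.48385835e-01, -7.26920376e-01]]), 't': array([-0.33728609,  0.27504459,  0.95649   ])}
top {'intrinsics': array([[392.8276965 ,   0.        , 315.37196254],
       [  0.        , 392.8276965 , 200.7910511 ],
       [  0.        ,   0.        ,   1.        ]]), 'R': array([[-0.02852852, -0.99953955, -0.01033511],
       [-0.99266499,  0.02954447, -0.11723204],
       [ 0.11748341,  0.00691485, -0.99305077]]), 't': array([-0.02926258,  0.45552889,  0.9499159 ])}invalid input: not JSON, or not a number
```

View pics/scene0.png

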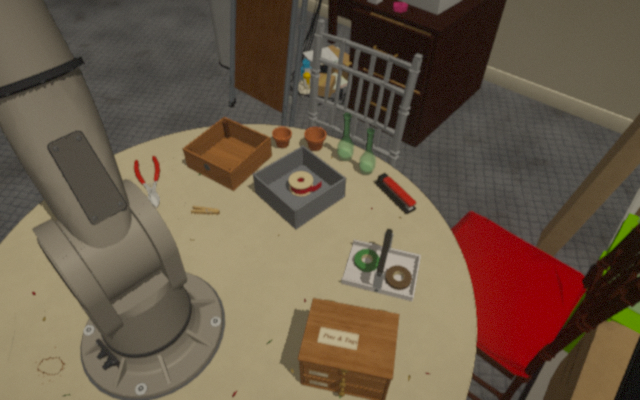

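View pics/top0.png

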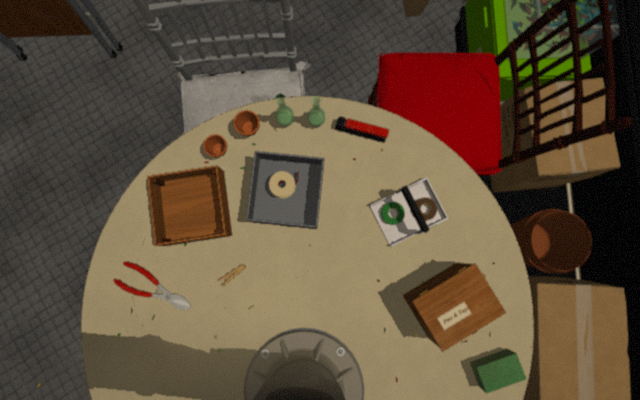

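Run:
```python
import cv2,numpy as np
a=cv2.imread("pics/top0.png")[165:255,355:460]; b=cv2.imread("pics/scene0.png")[220:310,330:435]
cv2.imwrite("pics/crop.png",np.hstack([cv2.resize(a,(400,343),interpolation=cv2.INTER_CUBIC),cv2.resize(b,(400,343),interpolation=cv2.INTER_CUBIC)]))
```

```text
(no output)
```

View pics/crop.png

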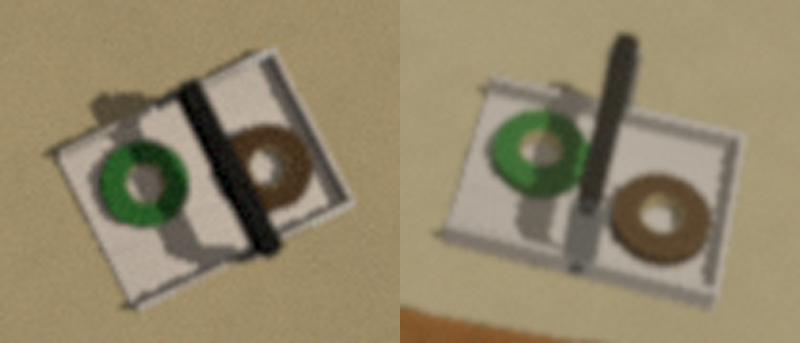

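```bash
cat > h.py <<'E'
from cell import manip
import numpy as np
def ray(n,u,v,c=None):
    c=c or manip.camera_info(n);R=c["R"];o=-R.T@c["t"];d=R.T@np.linalg.inv(c["intrinsics"])@[u,v,1];return o,d
def onz(n,u,v,z):
    o,d=ray(n,u,v);return np.round(o+d*(z-o[2])/d[2],4)
def proj(n,X):
    c=manip.camera_info(n);p=c["intrinsics"]@(c["R"]@np.array(X)+c["t"]);return np.round(p[:2]/p[2],1)
E
python3 - <<'E'
from h import *
s=400/105;T=lambda u,v:(355+u/s,165+v/s);S=lambda u,v:(330+u/s,220+v*90/343)
print("bar",[onz("top",*T(*p),.088) for p in((192,88),(267,250))])
print("barS",[onz("scene",*S(*p),.088) for p in((625,38),(590,208))] if 0 else [onz("scene",*S(p[0]-400,p[1]),.088) for p in((625,36),(592,200))])
print("floor corners",[onz("top",*T(*p),.0) for p in((52,150),(132,308))],[onz("top",*T(*p),.024) for p in((272,50),(352,205))])
print("rolls",onz("top",*T(143,184),.0175),onz("top",*T(268,168),.0175))
print("box",[onz("top",*p,.07) for p in((147,178),(221,167),(231,236),(157,245))])
print("bin",[onz("top",*p,.07) for p in((255,152),(324,156),(320,228),(249,223))])
E
```

```text
bar [array([ 0.4708, -0.2537,  0.088 ]), array([ 0.3706, -0.2934,  0.088 ])]
barS [array([ 0.4717, -0.2523,  0.088 ]), array([ 0.3658, -0.3037,  0.088 ])]
floor corners [array([ 0.4444, -0.1778,  0.    ]), array([ 0.338 , -0.2258,  0.    ])] [array([ 0.5036, -0.3219,  0.024 ]), array([ 0.4003, -0.3673,  0.024 ])]
rolls [ 0.4184 -0.234   0.0175] [ 0.4265 -0.3163  0.0175]
box [array([0.5165, 0.3599, 0.07  ]), array([0.5379, 0.1817, 0.07  ]), array([0.3718, 0.1582, 0.07  ]), array([0.3557, 0.3327, 0.07  ])]
bin [array([0.5722, 0.0995, 0.07  ]), array([ 0.5572, -0.0667,  0.07  ]), array([ 0.3845, -0.0519,  0.07  ]), array([0.4012, 0.1155, 0.07  ])]
```

```bash
python3 -m handwheel '[[100,[0,-41,0],0],[100,[0,-41,0],0],[100,[0,-41,0],0],[100,[0,-41,0],0],[100,[0,-41,0],0],[100,[0,-41,0],0],[100,[0,-41,0],0],[100,[0,-41,0],0]]'; python3 -c "
from h import *;s=manip.state();print(s['joint_positions'],s['tool_pos'],s['eef_rot'])"
```

```text
time: 0.77
tool_pos: [0.0831, 0.3346, 0.2269]
eef_rot: [-3.141, 0.0, 2.899]
force: [-0.8, 0.6, 0.6]
width: 1.005
grasp_force: 0.0
[-1.52685910e+00 -1.43661210e-01  1.06306539e-02  2.27498779e+00
  1.97646321e-03  1.01085455e+00 -1.89442471e-01] [0.08307424 0.3346246  0.22694103] [-3.14103619e+00  2.61535335e-04  2.89874260e+00]
```

```bash
python3 -m handwheel '[[100,[0,-30,0],0],[100,[0,-30,0],0],[100,[0,-30,0],0],[100,[0,-30,0],0],[100,[0,-30,0],0],[100,[0,-30,0],0]]'; python3 -c "
from h import *;s=manip.state();print(s['joint_positions'],s['tool_pos'],s['eef_rot'])"
```

```text
time: 1.27
tool_pos: [0.0524, 0.2057, 0.2312]
eef_rot: [3.135, -0.006, 2.904]
force: [0.8, -0.7, -0.1]
width: 1.003
grasp_force: 0.0
[-1.30894139 -0.44088407 -0.20577022  2.45377561 -0.10275508  1.11513613
 -0.11752484] [0.05237776 0.20570323 0.23121509] [ 3.13503452 -0.00607806  2.90412709]
```

```bash
python3 -m handwheel '[[100,[0,-20,0],0],[100,[0,-20,0],0],[100,[0,-20,0],0]]'; python3 -c "
from h import *;s=manip.state();print(s['joint_positions'],s['tool_pos'],s['eef_rot'])"
```

```text
time: 1.52
tool_pos: [0.0494, 0.1817, 0.2355]
eef_rot: [-3.134, -0.008, 2.897]
force: [-2.9, -6.5, 4.2]
width: 1.0
grasp_force: 0.0
[-1.06845056 -0.49613739 -0.34270769  2.46191631 -0.18449828  1.16472443
  0.02829983] [0.04940221 0.18167122 0.23546663] [-3.13397397 -0.00834689  2.89676814]
```

```bash
python3 -m handwheel '[[100,[0,41,0],0],[100,[0,41,0],0],[100,[0,41,0],0],[100,[0,0,0],0],[100,[0,0,0],0]]'; python3 -c "
from h import *;s=manip.state();print(s['joint_positions'],s['tool_pos'],s['eef_rot'])"
```

```text
time: 1.93
tool_pos: [0.0781, 0.3028, 0.234]
eef_rot: [-3.131, -0.01, 2.901]
force: [-0.6, -1.6, -0.4]
width: 1.0
grasp_force: 0.0
[-1.0555994  -0.1932701  -0.38859013  2.29071965 -0.09700382  1.04151562
 -0.05757821] [0.07806858 0.30282967 0.23401684] [-3.13110692 -0.00979656  2.90098179]
```

```bash
python3 -m handwheel '[[100,[0,20,-36],0],[100,[0,20,-36],0],[100,[0,20,-36],0],[100,[0,20,-36],0],[100,[0,20,-36],0],[100,[0,20,-36],0],[100,[0,20,-36],0],[100,[0,20,-36],0]]';python3 -m handwheel '[[100,[0,0,-40],0],[100,[0,0,-40],0],[100,[0,0,-40],0],[100,[0,0,-40],0],[100,[0,0,-40],0],[100,[0,0,-40],0]]'; python3 -c "
from h import *;s=manip.state();print(s['joint_positions'],s['tool_pos'],s['eef_rot'])"
```

```text
time: 2.6
tool_pos: [0.1189, 0.458, 0.5241]
eef_rot: [-3.135, -0.007, 2.9]
force: [0.1, 1.1, 0.5]
width: 1.002
grasp_force: 0.0
time: 3.1
tool_pos: [0.1219, 0.4587, 0.7138]
eef_rot: [3.139, -0.008, 2.899]
force: [0.3, -0.9, -0.8]
width: 1.001
grasp_force: 0.0
[-1.31018881e+00  5.62400380e-02 -1.43555785e-01  1.05332329e+00
  3.23136240e-05  2.02898761e+00 -1.25718334e-01] [0.12194516 0.45874091 0.71376998] [ 3.13900703 -0.00840332  2.89858068]
```

Close to the joint-6 limit (2.05). Push on upward to see whether tilt accumulates.

```bash
python3 -m handwheel '[[100,[0,0,-40],0],[100,[0,0,-40],0],[100,[0,0,-40],0],[100,[0,0,-40],0]]'; python3 -m handwheel '[[100,[0,0,-40],0],[100,[0,0,-40],0],[100,[0,0,-40],0],[100,[0,0,-40],0]]';python3 -c "
from h import *;s=manip.state();print(s['joint_positions'],s['tool_pos'],s['eef_rot'])"
```

```text
time: 3.43
tool_pos: [0.122, 0.46, 0.7286]
eef_rot: [3.12, -0.006, 2.9]
force: [-0.7, 0.7, -0.2]
width: 0.998
grasp_force: 0.0
time: 3.77
tool_pos: [0.1208, 0.4576, 0.7662]
eef_rot: [3.043, -0.012, 2.902]
force: [0.3, 1.0, 0.6]
width: 1.0
grasp_force: 0.0
[-2.10178578  0.01274869  0.68247435  0.98389458 -0.01220685  2.04901684
 -0.09554297] [0.12078423 0.45764111 0.76616021] [ 3.04347976 -0.0115872   2.90172419]
```

```bash
cat >> h.py <<'E'
from scipy.spatial.transform import Rotation as Ro
D=np.degrees
def st(target=None,yaz=None):
    s=manip.state();R=Ro.from_euler("xyz",s["eef_rot"]).as_matrix();p=s["tool_pos"];z=R[:,2]
    az=lambda v:round(float(D(np.arctan2(v[1],v[0]))),1)
    print("t",s["time"],"p",np.round(p,4),"az",az(p),"r",round(float(np.hypot(*p[:2])),3),"lean",round(float(D(np.arccos(-z[2]))),2),"@",az(z),"xaz",az(R[:,0]),"yaz",az(R[:,1]),"ydip",round(float(D(np.arcsin(R[2,1]))),2),"q",np.round(s["joint_positions"],2),"w",round(float(s["width"]),3),"f",np.round(s["force"],1))
    if target is not None: print("tool shift mm",np.round(R.T@(np.array(target)-p)*1000,0))
    return s,R
E
python3 -c "
from h import *
st((.454,.122,.68))"
```

```text
t 3.7667 p [0.1208 0.4576 0.7662] az 75.2 r 0.473 lean 5.66 @ 83.0 xaz 166.3 yaz 76.2 ydip 5.62 q [-2.1   0.01  0.68  0.98 -0.01  2.05 -0.1 ] w 1.0 f [0.3 1.  0.6]
tool shift mm [-404. -254.   57.]
```

```bash
python3 -m handwheel '[[100,[-34,-21,5],0],[100,[-34,-21,5],0],[100,[-34,-21,5],0],[100,[-34,-21,5],0],[100,[-34,-21,5],0],[100,[-34,-21,5],0],[100,[-34,-21,5],0],[100,[-34,-21,5],0]]' >/dev/null; python3 -m handwheel '[[100,[-34,-21,5],0],[100,[-34,-21,5],0],[100,[-34,-21,5],0],[100,[-34,-21,5],0],[100,[0,0,0],7],[100,[0,0,0],7],[100,[0,0,0],7],[100,[0,0,0],7]]'; python3 -c "
from h import *
st((.454,.122,.68))"
```

```text
time: 5.1
tool_pos: [0.4583, 0.1221, 0.6774]
eef_rot: [3.058, -0.059, 2.407]
force: [-0.5, 0.1, 0.8]
width: 1.001
grasp_force: 0.0
t 5.1 p [0.4583 0.1221 0.6774] az 14.9 r 0.474 lean 5.87 @ 82.9 xaz 137.9 yaz 47.6 ydip 4.8 q [-1.89 -0.33  1.09  1.24  0.25  1.96  0.13] w 1.001 f [-0.5  0.1  0.8]
tool shift mm [ 3. -3. -3.]
```

```bash
python3 -m handwheel '[[100,[0,0,0],7.1],[100,[0,0,0],7.1],[100,[0,0,0],7.1],[100,[0,0,0],7.1],[100,[0,0,0],7.1],[100,[0,0,0],7.1],[100,[0,0,0],7.1],[100,[0,0,0],7.1]]' >/dev/null; python3 -m handwheel '[[100,[0,0,0],7.1],[100,[0,0,0],7.1],[100,[0,0,0],7.1],[100,[0,0,0],7.1],[100,[0,0,0],7.1],[100,[0,0,0],7.1],[100,[0,0,0],7.1],[100,[0,0,0],7.1]]'; python3 -c "
from h import *
st((.454,.122,.78))"
```

```text
time: 6.43
tool_pos: [0.4578, 0.1225, 0.6777]
eef_rot: [-3.055, -0.053, 0.42]
force: [-0.7, 0.4, 0.4]
width: 1.0
grasp_force: 0.0
t 6.4333 p [0.4578 0.1225 0.6777] az 15.0 r 0.474 lean 5.8 @ 82.5 xaz 24.1 yaz -65.7 ydip -4.94 q [-1.4  -0.1   0.96  1.24 -0.    1.91 -1.59] w 1.0 f [-0.7  0.4  0.4]
tool shift mm [   2.  -10. -102.]
```

```bash
python3 -m handwheel '[[100,[0,-4,-40],0],[100,[0,-4,-40],0],[100,[0,-4,-40],0],[100,[0,-4,-40],0],[100,[0,-4,-40],0],[100,[0,-4,-40],0],[100,[0,-4,-40],0],[100,[0,-4,-40],0]]' >/dev/null;  python3 -c "
from h import *
st((.454,.122,.9))"
```

```text
t 7.1 p [0.4399 0.1251 0.7867] az 15.9 r 0.457 lean 9.55 @ 52.6 xaz 23.9 yaz -65.4 ydip -4.52 q [-0.61 -0.    0.26  0.95 -0.1   2.05 -1.55] w 0.997 f [ 0.2  0.1 -1. ]
tool shift mm [  28.   -0. -111.]
```

```bash
python3 -m handwheel '[[100,[10,0,-40],0],[100,[10,0,-40],0],[100,[10,0,-40],0],[100,[10,0,-40],0],[100,[10,0,-40],0],[100,[10,0,-40],0],[100,[10,0,-40],0],[100,[10,0,-40],0]]' >/dev/null;  python3 -c "
from h import *
st((.454,.122,.9))"
```

```text
t 7.7667 p [0.4359 0.1148 0.9064] az 14.8 r 0.451 lean 23.95 @ 34.0 xaz 22.7 yaz -65.5 ydip -4.2 q [-0.39  0.    0.08  0.68 -0.13  2.05 -1.55] w 1.001 f [ 0.5  0.4 -0. ]
tool shift mm [15.  1. 14.]
```

```bash
python3 -m handwheel '[[100,[10,41,-10],0],[100,[10,41,-10],0],[100,[10,41,-10],0],[100,[10,41,-10],0],[100,[10,5,-40],0],[100,[10,5,-40],0],[100,[10,5,-40],0],[100,[10,5,-40],0]]' >/dev/null;  python3 -c "
from h import *
st((.454,-.122,1))"
```

```text
t 8.4333 p [ 4.600e-01 -5.000e-04  9.622e-01] az -0.1 r 0.46 lean 32.43 @ 27.3 xaz 22.1 yaz -66.4 ydip -2.34 q [ 0.3   0.07 -0.3   0.5  -0.26  2.05 -1.35] w 1.001 f [-0.6 -1.   0.8]
tool shift mm [-23. 107. -65.]
```

```bash
python3 -m handwheel '[[100,[0,41,0],0],[100,[0,41,0],0],[100,[0,41,0],0],[100,[5,10,-35],0],[100,[5,10,-35],0]]' >/dev/null;  python3 -c "
from h import *
st()"
```

```text
t 8.85 p [ 0.4866 -0.1349  0.9612] az -15.5 r 0.505 lean 35.73 @ 24.7 xaz 21.7 yaz -67.3 ydip -1.4 q [ 0.73  0.19 -0.54  0.39 -0.3   2.05 -1.17] w 0.998 f [-0.2 -0.3 -0.3]
```

Run:
```python
from h import *
import cv2
P=[]
for n in("top","scene"):
    c=manip.camera_info(n);P.append(c["intrinsics"]@np.c_[c["R"],c["t"]])
a=np.array([[473,264],[405,303],[505,308],[442,350]],float).T;b=np.array([[398,311],[309,299],[392,360],[300,347]],float).T
X=cv2.triangulatePoints(P[0],P[1],a,b);print((X[:3]/X[3]).T.round(3))
g=np.array([.421,-.2735,.075]);s,R=st()
z=R[:,2]
for k in(.103,.003):
    t=g-k*z;print(k,t.round(4));st(t)
for k in(.08,.15,.2,.25):
    print(k,[(g-k*z+R[:,0]*i*.0375+R[:,1]*j*.0885).round(3) for i,j in((-1,-1),(-1,1),(1,1),(1,-1))])
```

```text
[[ 0.295 -0.387  0.122]
 [ 0.215 -0.238  0.104]
 [ 0.202 -0.436  0.145]
 [ 0.12  -0.302  0.139]]
t 8.85 p [ 0.4866 -0.1349  0.9612] az -15.5 r 0.505 lean 35.73 @ 24.7 xaz 21.7 yaz -67.3 ydip -1.4 q [ 0.73  0.19 -0.54  0.39 -0.3   2.05 -1.17] w 0.998 f [-0.2 -0.3 -0.3]
0.103 [ 0.3663 -0.2986  0.1586]
t 8.85 p [ 0.4866 -0.1349  0.9612] az -15.5 r 0.505 lean 35.73 @ 24.7 xaz 21.7 yaz -67.3 ydip -1.4 q [ 0.73  0.19 -0.54  0.39 -0.3   2.05 -1.17] w 0.998 f [-0.2 -0.3 -0.3]
tool shift mm [-608.  124.  548.]
0.003 [ 0.4194 -0.2742  0.0774]
t 8.85 p [ 0.4866 -0.1349  0.9612] az -15.5 r 0.505 lean 35.73 @ 24.7 xaz 21.7 yaz -67.3 ydip -1.4 q [ 0.73  0.19 -0.54  0.39 -0.3   2.05 -1.17] w 0.998 f [-0.2 -0.3 -0.3]
tool shift mm [-608.  124.  648.]
0.08 [array([ 0.316, -0.223,  0.12 ]), array([ 0.384, -0.386,  0.116]), array([ 0.441, -0.363,  0.16 ]), array([ 0.373, -0.2  ,  0.164])]
0.15 [array([ 0.279, -0.24 ,  0.177]), array([ 0.347, -0.403,  0.173]), array([ 0.404, -0.38 ,  0.216]), array([ 0.336, -0.217,  0.221])]
0.2 [array([ 0.252, -0.252,  0.218]), array([ 0.321, -0.415,  0.213]), array([ 0.377, -0.393,  0.257]), array([ 0.309, -0.229,  0.261])]
0.25 [array([ 0.226, -0.264,  0.258]), array([ 0.294, -0.427,  0.254]), array([ 0.351, -0.405,  0.298]), array([ 0.282, -0.242,  0.302])]
```

```bash
python3 -m handwheel '[[100,[-28,6,25],0],[100,[-28,6,25],0],[100,[-28,6,25],0],[100,[-28,6,25],0],[100,[-28,6,25],0],[100,[-28,6,25],0],[100,[-28,6,25],0],[100,[-28,6,25],0]]' >/dev/null; python3 -m handwheel '[[100,[-28,6,25],0],[100,[-28,6,25],0],[100,[-28,6,25],0],[100,[-28,6,25],0],[100,[-28,6,25],0],[100,[-28,6,25],0],[100,[-28,6,25],0],[100,[-28,6,25],0]]' >/dev/null;  python3 -c "
from h import *
st((.3663,-.2986,.1586))"
```

```text
t 10.1833 p [ 0.4037 -0.2538  0.4125] az -32.2 r 0.477 lean 35.5 @ 24.5 xaz 22.7 yaz -66.7 ydip -0.84 q [ 1.17 -0.12 -0.31  1.98 -0.69  1.18 -0.06] w 1.003 f [ 1.2 -1.3  0.9]
tool shift mm [-190.   30.  176.]
```

```bash
python3 -m handwheel '[[100,[-27,4,25],0],[100,[-27,4,25],0],[100,[-27,4,25],0],[100,[-27,4,25],0],[100,[-27,5,25],0],[100,[-27,5,25],0],[100,[-28,4,26],0],[100,[0,0,0],0]]' >/dev/null;  python3 - <<'E'
from h import *
import cv2
st((.4194,-.2742,.0774))
cv2.imwrite("pics/w1.png",np.vstack([manip.get_image("scene")[120:400,200:520],manip.get_image("wrist")[::2,::2]]))
E
```

```text
t 10.85 p [ 0.3646 -0.2972  0.1548] az -39.2 r 0.47 lean 35.55 @ 25.1 xaz 22.3 yaz -66.8 ydip -1.36 q [ 1.22  0.23 -0.28  2.26 -0.87  0.75  0.46] w 1.001 f [-1.   2.1 -1.4]
tool shift mm [ 3.  2. 97.]
```

View pics/w1.png

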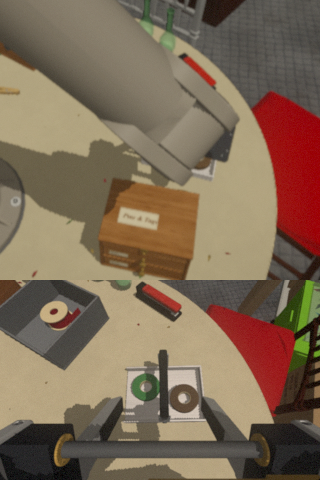

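```bash
python3 -m handwheel '[[60,[1,1,20],0],[60,[1,1,20],0],[60,[1,0,20],0],[60,[0,0,20],0],[60,[0,0,17],0],[60,[0,0,0],0]]';  python3 - <<'E'
from h import *
import cv2
st((.4194,-.2742,.0774))
cv2.imwrite("pics/w2.png",manip.get_image("wrist"))
E
```

```text
time: 11.45
tool_pos: [0.4235, -0.2754, 0.0838]
eef_rot: [-3.123, -0.623, 0.397]
force: [-0.5, 1.6, -0.3]
width: 0.619
grasp_force: 0.0
t 11.45 p [ 0.4235 -0.2754  0.0838] az -33.0 r 0.505 lean 35.73 @ 24.6 xaz 22.8 yaz -66.6 ydip -0.87 q [ 1.22  0.4  -0.45  2.27 -0.99  0.5   0.54] w 0.619 f [-0.5  1.6 -0.3]
tool shift mm [-6. -3.  3.]
```

View pics/w2.png

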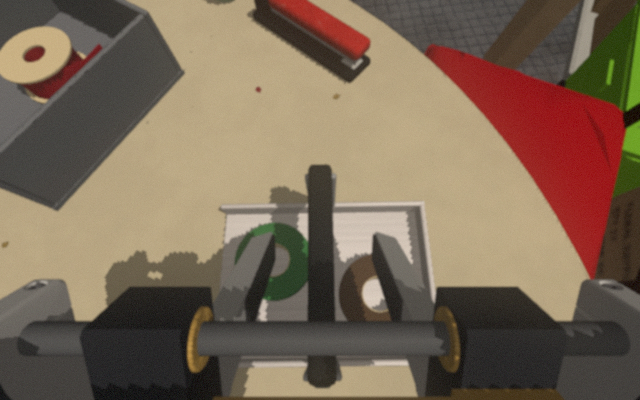

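```bash
python3 -m handwheel '[[60,[-5,-1,3],0],[0,[0,0,0],0],[0,[0,0,0],0],[0,[0,0,0],0],[0,[0,0,0],0],[0,[0,0,0],0],[0,[0,0,0],0]]';  python3 -c "
from h import *
st((.4194,-.2742,.0774))"
```

```text
time: 12.08
tool_pos: [0.4185, -0.2765, 0.077]
eef_rot: [-3.122, -0.621, 0.394]
force: [-0.7, -0.7, 0.0]
width: 0.214
grasp_force: 0.0
t 12.0833 p [ 0.4185 -0.2765  0.077 ] az -33.4 r 0.502 lean 35.59 @ 24.6 xaz 22.6 yaz -66.8 ydip -0.94 q [ 1.24  0.42 -0.46  2.28 -1.    0.49  0.55] w 0.214 f [-0.7 -0.7  0. ]
tool shift mm [ 2. -2.  1.]
```

Let the fingers close, then lift straight up a little (world up = tool x +, z −).

```bash
python3 -m handwheel '[[0,[0,0,0],0],[0,[0,0,0],0],[0,[0,0,0],0],[0,[0,0,0],0]]';python3 -m handwheel '[[0,[2,0,-3],0],[0,[5,0,-7],0],[0,[8,0,-12],0],[0,[9,0,-12],0],[0,[9,0,-12],0],[0,[0,0,0],0]]';  python3 - <<'E'
from h import *
import cv2
st((.44,-.1,.30))
cv2.imwrite("pics/w3.png",np.hstack([manip.get_image("wrist")[100:],manip.get_image("top")[100:300,300:620]][:1]))
E
```

```text
time: 12.42
tool_pos: [0.4186, -0.2764, 0.0769]
eef_rot: [-3.121, -0.621, 0.394]
force: [-0.5, 1.0, 3.0]
width: 0.149
grasp_force: 30.0
time: 12.92
tool_pos: [0.4195, -0.278, 0.1361]
eef_rot: [-3.125, -0.621, 0.396]
force: [0.2, 0.6, -2.5]
width: 0.149
grasp_force: 29.9
t 12.9167 p [ 0.4195 -0.278   0.1361] az -33.5 r 0.503 lean 35.6 @ 24.3 xaz 22.7 yaz -66.8 ydip -0.76 q [ 1.21  0.29 -0.41  2.25 -0.9   0.61  0.4 ] w 0.149 f [ 0.2  0.6 -2.5]
tool shift mm [ 167. -158.  -80.]
```

View pics/w3.png

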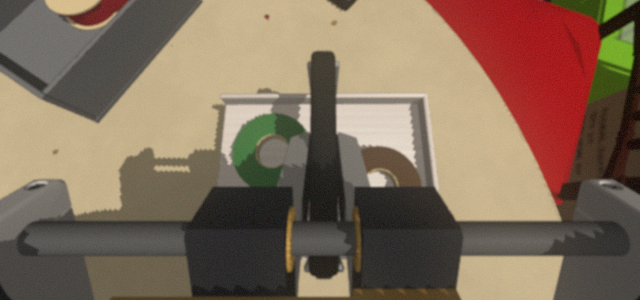

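Run:
```python
from h import *
s,R=st((.52,-.02,.29))
p=s["tool_pos"];h=p+.003*R[:,2]
x=-R[:,1].copy();x[2]=0;x/=np.linalg.norm(x);Z=np.array([0,0,1.]);T=np.c_[x,np.cross(Z,x),Z]
for th in(50,60,70,80):
    Q=Ro.from_rotvec(-R[:,2]*np.radians(th)).as_matrix()@T
    print(th,"ux,uy",Q[2].round(3),"n",Q[:,2].round(2))
    for n,v in dict(lip=(.08,0,-.075),lipL=(.08,.058,-.075),lipR=(.08,-.058,-.075),rearL=(-.08,.058,-.075),rearR=(-.08,-.058,-.075)).items(): print("  ",n,(Q@np.array(v)*1000).round(0))
    print("  slide dir",(Q[:,0]).round(2))
```

```text
t 13.0167 p [ 0.4189 -0.2774  0.1338] az -33.5 r 0.502 lean 35.57 @ 24.5 xaz 22.6 yaz -66.8 ydip -0.86 q [ 1.21  0.29 -0.41  2.25 -0.91  0.61  0.41] w 0.144 f [ 0.8  0.1 -3.7]
tool shift mm [ 247. -199.  -11.]
50 ux,uy [-0.449  0.16   0.879] n [-0.34  0.34  0.88]
   lip [ -41.    2. -102.]
   lipL [-67. -48. -93.]
   lipR [ -14.   53. -111.]
   rearL [  65. -104.  -21.]
   rearR [118.  -2. -39.]
  slide dir [-0.82  0.35 -0.45]
60 ux,uy [-0.509  0.226  0.831] n [-0.42  0.36  0.83]
   lip [ -36.  -12. -103.]
   lipL [-55. -65. -90.]
   lipR [ -16.   41. -116.]
   rearL [ 80. -95.  -9.]
   rearR [119.  11. -35.]
  slide dir [-0.84  0.18 -0.51]
70 ux,uy [-0.553  0.3    0.777] n [-0.51  0.37  0.78]
   lip [ -28.  -26. -103.]
   lipL [-41. -80. -85.]
   lipR [ -16.   27. -120.]
   rearL [ 92. -83.   3.]
   rearR [117.  25. -31.]
  slide dir [-0.83  0.01 -0.55]
80 ux,uy [-0.581  0.379  0.72 ] n [-0.59  0.36  0.72]
   lip [ -19.  -39. -101.]
   lipL [-25. -93. -79.]
   lipR [ -14.   14. -122.]
   rearL [103. -68.  14.]
   rearR [114.  39. -30.]
  slide dir [-0.8  -0.15 -0.58]
```

```bash
python3 -m handwheel '[[0,[5,-4,-1],0],[0,[10,-8,-2],0],[0,[15,-12,-2],0],[0,[20,-16,-1],0],[0,[20,-16,-1],0],[0,[20,-16,-1],0],[0,[20,-16,-1],0],[0,[20,-16,-1],0]]' >/dev/null; python3 -m handwheel '[[0,[20,-16,-1],0],[0,[20,-17,0],0],[0,[20,-17,0],0],[0,[20,-18,0],0],[0,[18,-19,3],0],[0,[14,-20,6],0],[0,[10,-20,8],0],[0,[7,-20,10],0]]';  python3 - <<'E'
from h import *
st((.51,.245,.25))
E
```

```text
time: 14.35
tool_pos: [0.5226, 0.0406, 0.2756]
eef_rot: [-3.122, -0.621, 0.395]
force: [-0.0, 0.3, -3.0]
width: 0.149
grasp_force: 29.9
t 14.35 p [0.5226 0.0406 0.2756] az 4.4 r 0.524 lean 35.6 @ 24.6 xaz 22.6 yaz -66.7 ydip -0.94 q [ 0.85 -0.11 -0.82  2.26 -0.75  0.49 -0.58] w 0.149 f [-0.   0.3 -3. ]
tool shift mm [  40. -192.   64.]
```

```bash
python3 -m handwheel '[[0,[4,-20,6],0],[0,[4,-20,6],0],[0,[4,-20,6],0],[0,[4,-20,6],0],[0,[4,-20,6],0],[0,[4,-20,6],0],[0,[4,-20,6],0],[0,[4,-18,6],0]]' >/dev/null; python3 -m handwheel '[[0,[3,-15,6],0],[0,[3,-10,5],0],[0,[1,-6,4],0],[0,[0,0,0],0],[0,[0,0,0],0]]';  python3 - <<'E'
from h import *
import cv2
st((.51,.245,.22))
c=np.hstack([manip.get_image("top")[60:300,120:440],manip.get_image("scene")[60:300,140:460]])
cv2.imwrite("pics/c4.png",c)
E
```

```text
time: 15.43
tool_pos: [0.5096, 0.2282, 0.2501]
eef_rot: [-3.121, -0.616, 0.395]
force: [0.2, 0.2, -3.1]
width: 0.146
grasp_force: 29.9
t 15.4333 p [0.5096 0.2282 0.2501] az 24.1 r 0.558 lean 35.31 @ 24.6 xaz 22.6 yaz -66.7 ydip -0.94 q [ 0.68 -0.01 -1.22  2.25  0.2   0.29 -1.88] w 0.146 f [ 0.2  0.2 -3.1]
tool shift mm [-12. -15.  29.]
```

View pics/c4.png

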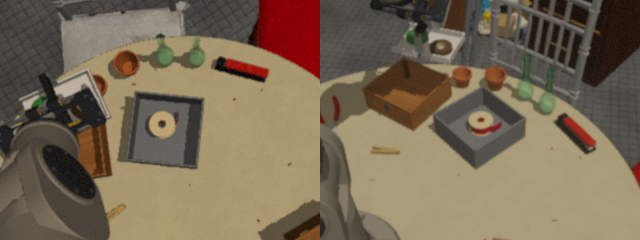

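```bash
python3 -m handwheel '[[0,[-3,-4,7],0],[0,[-4,-5,10],0],[0,[-3,-4,8],0],[0,[0,-1,2],0],[0,[0,0,0],0]]' ;  python3 -c "
from h import *
st((.51,.245,.22))"
```

```text
time: 15.95
tool_pos: [0.5115, 0.2423, 0.2241]
eef_rot: [-3.122, -0.616, 0.393]
force: [0.7, 0.1, -2.3]
width: 0.147
grasp_force: 29.9
t 15.95 p [0.5115 0.2423 0.2241] az 25.3 r 0.566 lean 35.3 @ 24.5 xaz 22.5 yaz -66.8 ydip -0.91 q [ 0.5   0.09 -1.13  2.27  0.69  0.29 -2.39] w 0.147 f [ 0.7  0.1 -2.3]
tool shift mm [-3. -3.  3.]
```

Good. Now turn −70° about the leaning tool axis to tip the open end down.

```bash
python3 -m handwheel '[[0,[0,0,0],-7],[0,[0,0,0],-7],[0,[0,0,0],-7],[0,[0,0,0],-7],[0,[0,0,0],-7],[0,[0,0,0],-7],[0,[0,0,0],-7],[0,[0,0,0],-7]]' ;python3 -m handwheel '[[0,[0,0,0],-7],[0,[0,0,0],-7],[0,[0,0,0],0],[0,[0,0,0],0],[0,[0,0,0],0],[0,[0,0,0],0]]' ;  python3 - <<'E'
from h import *
import cv2
st((.51,.245,.22))
c=np.hstack([cv2.resize(manip.get_image(n)[a:a+200,b:b+200],(400,400)) for n,a,b in(("top",100,80),("scene",30,130))])
cv2.imwrite("pics/c5.png",c)
E
```

```text
time: 16.62
tool_pos: [0.512, 0.2417, 0.2251]
eef_rot: [2.615, -0.34, 1.474]
force: [0.8, -0.0, -3.8]
width: 0.147
grasp_force: 29.9
time: 17.12
tool_pos: [0.512, 0.2423, 0.2249]
eef_rot: [2.558, -0.216, 1.683]
force: [0.7, 0.7, -1.4]
width: 0.148
grasp_force: 30.0
t 17.1167 p [0.512  0.2423 0.2249] az 25.3 r 0.566 lean 35.39 @ 24.4 xaz 96.4 yaz -1.6 ydip 32.55 q [ 0.56  0.1  -1.2   2.27  0.72  0.3  -1.2 ] w 0.148 f [ 0.7  0.7 -1.4]
tool shift mm [ 2. -4.  4.]
```

View pics/c5.png

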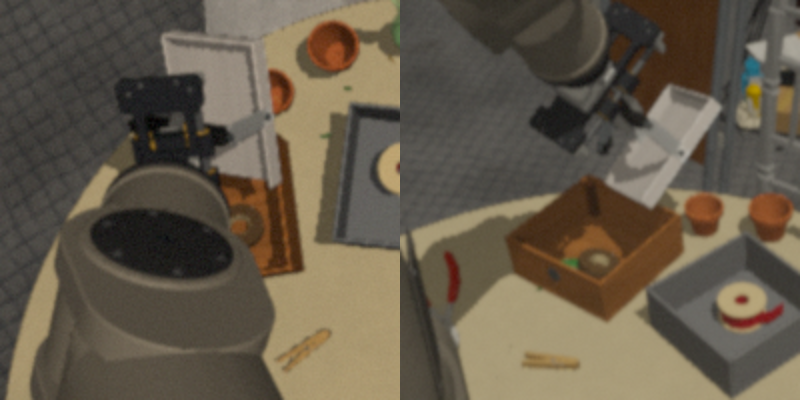

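Both rolls are in the wooden box (brown and a bit of green visible at crop ~(590,262)); the tray is empty. Turn back level and retrace the path.

```bash
python3 -m handwheel '[[0,[0,0,0],7],[0,[0,0,0],7],[0,[0,0,0],7],[0,[0,0,0],7],[0,[0,0,0],7],[0,[0,0,0],7],[0,[0,0,0],7],[0,[0,0,0],7]]' >/dev/null ;python3 -m handwheel '[[0,[0,0,0],7],[0,[0,0,0],7],[0,[4,5,-10],0],[0,[5,6,-14],0],[0,[4,5,-10],0],[0,[0,8,0],0]]' ;  python3 -c "
from h import *
st((.522,.04,.275))"
```

```text
time: 18.38
tool_pos: [0.5138, 0.2187, 0.2578]
eef_rot: [-3.123, -0.619, 0.393]
force: [0.2, 0.8, -1.1]
width: 0.143
grasp_force: 30.0
t 18.3833 p [0.5138 0.2187 0.2578] az 23.1 r 0.558 lean 35.48 @ 24.4 xaz 22.5 yaz -66.9 ydip -0.88 q [ 0.52 -0.03 -1.04  2.25  0.09  0.3  -1.77] w 0.143 f [ 0.2  0.8 -1.1]
tool shift mm [-40. 167. -53.]
```

```bash
python3 -m handwheel '[[0,[-3,14,-4],0],[0,[-5,20,-6],0],[0,[-5,22,-7],0],[0,[-5,22,-7],0],[0,[-5,22,-7],0],[0,[-5,22,-7],0],[0,[-6,22,-7],0],[0,[-6,23,-7],0]]' >/dev/null ;python3 -m handwheel '[[0,[-8,20,-6],0],[0,[-10,20,-5],0],[0,[-14,20,-4],0],[0,[-18,19,-3],0],[0,[-20,17,0],0],[0,[-20,16,1],0],[0,[-20,16,1],0],[0,[-20,16,1],0]]' ;  python3 -c "
from h import *
st((.4186,-.2764,.12))"
```

```text
time: 19.72
tool_pos: [0.4718, -0.1359, 0.2068]
eef_rot: [-3.123, -0.616, 0.392]
force: [0.4, -0.7, -1.6]
width: 0.149
grasp_force: 30.0
t 19.7167 p [ 0.4718 -0.1359  0.2068] az -16.1 r 0.491 lean 35.33 @ 24.3 xaz 22.5 yaz -66.9 ydip -0.85 q [ 0.64  0.03 -0.17  2.33 -0.95  0.58  0.06] w 0.149 f [ 0.4 -0.7 -1.6]
tool shift mm [-134.  110.    9.]
```

```bash
python3 -m handwheel '[[0,[-22,18,1],0],[0,[-22,18,1],0],[0,[-22,18,1],0],[0,[-22,18,2],0],[0,[-20,16,2],0],[0,[-16,13,1],0],[0,[-10,8,1],0],[0,[0,0,0],0]]' ;  python3 -c "
from h import *
st((.4186,-.2764,.0785))"
```

```text
time: 20.38
tool_pos: [0.4176, -0.2773, 0.1194]
eef_rot: [-3.121, -0.615, 0.388]
force: [-0.7, 0.4, -2.6]
width: 0.147
grasp_force: 30.0
t 20.3833 p [ 0.4176 -0.2773  0.1194] az -33.6 r 0.501 lean 35.26 @ 24.2 xaz 22.2 yaz -67.1 ydip -0.94 q [ 1.03  0.3  -0.22  2.27 -1.01  0.62  0.5 ] w 0.147 f [-0.7  0.4 -2.6]
tool shift mm [-23.   0.  34.]
```

```bash
python3 -m handwheel '[[0,[-7,0,10],0],[0,[-6,0,9],0],[0,[-5,0,7],0],[0,[-3,0,5],0],[0,[-2,0,3],0],[0,[0,0,0],0],[0,[0,0,0],0]]' ;  python3 -c "
from h import *
st((.4186,-.2764,.0772))"
```

```text
time: 20.97
tool_pos: [0.4195, -0.2739, 0.0801]
eef_rot: [-3.123, -0.616, 0.393]
force: [-0.1, 0.2, -1.3]
width: 0.148
grasp_force: 30.0
t 20.9667 p [ 0.4195 -0.2739  0.0801] az -33.1 r 0.501 lean 35.32 @ 24.3 xaz 22.5 yaz -66.9 ydip -0.86 q [ 1.21  0.4  -0.43  2.28 -1.01  0.5   0.55] w 0.148 f [-0.1  0.2 -1.3]
tool shift mm [-3.  2.  1.]
```

```bash
python3 -m handwheel '[[0,[-1,0,1],0],[0,[-1,0,1],0],[0,[0,0,1],0],[0,[0,0,0],0]]' ;  python3 -c "
from h import *
st((.4186,-.2764,.0772))"
```

```text
time: 21.3
tool_pos: [0.4199, -0.2741, 0.0769]
eef_rot: [-3.125, -0.617, 0.394]
force: [-2.3, 0.9, 6.6]
width: 0.147
grasp_force: 30.0
t 21.3 p [ 0.4199 -0.2741  0.0769] az -33.1 r 0.501 lean 35.35 @ 24.3 xaz 22.6 yaz -66.8 ydip -0.79 q [ 1.22  0.41 -0.45  2.28 -1.01  0.49  0.56] w 0.147 f [-2.3  0.9  6.6]
tool shift mm [-2.  2. -1.]
```

Tray is on the table (6.6 N contact). Open and withdraw straight back along the tool axis.

```bash
python3 -m handwheel '[[30,[0,0,0],0],[50,[0,0,0],0],[60,[0,0,0],0],[60,[0,0,0],0],[60,[0,0,0],0],[60,[0,0,0],0]]' ; python3 -m handwheel '[[60,[0,0,-10],0],[60,[0,0,-20],0],[60,[0,0,-25],0],[60,[0,0,-30],0],[60,[0,0,-30],0],[60,[10,0,-30],0],[60,[15,0,-25],0],[60,[15,0,-25],0]]'
python3 - <<'E'
from h import *
import cv2
st()
a=manip.get_image("wrist")[::2,::2];b=manip.get_image("top")[100:300,80:480]
cv2.imwrite("pics/c6.png",np.hstack([cv2.resize(manip.get_image("scene")[100:310,170:450],(400,300)),cv2.resize(b[:,:267],(400,300))]))
cv2.imwrite("pics/c7.png",a)
E
```

```text
time: 21.8
tool_pos: [0.4193, -0.2739, 0.0762]
eef_rot: [-3.123, -0.616, 0.393]
force: [0.9, 0.7, 0.5]
width: 0.54
grasp_force: 0.0
time: 22.47
tool_pos: [0.3454, -0.308, 0.2604]
eef_rot: [-3.123, -0.615, 0.392]
force: [-0.1, -0.5, 0.4]
width: 0.596
grasp_force: 0.0
t 22.4667 p [ 0.3454 -0.308   0.2604] az -41.7 r 0.463 lean 35.23 @ 24.3 xaz 22.5 yaz -66.9 ydip -0.85 q [ 1.3   0.06 -0.29  2.16 -0.74  0.98  0.28] w 0.596 f [-0.1 -0.5  0.4]
```

View pics/c6.png

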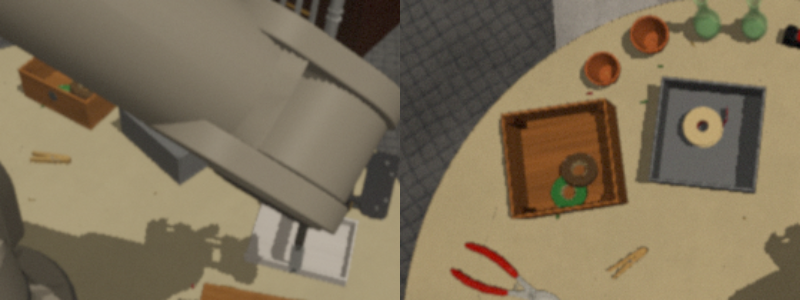

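View pics/c7.png

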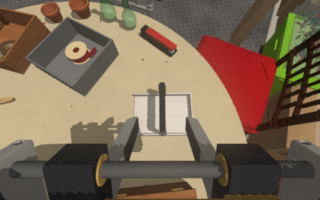

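Both rolls lie in the wooden box (brown at (578,168), green at (570,192) in the crop). The empty tray stands flat on the table and the gripper is clear of it.

```bash
python3 -c "
from cell import manip
print(manip.finish_job())"
```

```text
the job is handed in; nothing more can be done
None
```

Both rolls of stem tape are in the wooden box, the empty tray is flat on the table where it started, and the gripper touched no roll; the job was handed in at about 22.6 s of the 56 s allowed.

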